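Aim the bench dryer at the washed pin brush and hold its speed dial at the third click

TASK

The washed pin brush on the upper tier is to be blown dry where it lies: swivel and tilt the head of the bench dryer until its nozzle points at the middle of the brush's pins, and let go of the head. Then press down the finger paddle of the spring-return speed dial on the dryer's base, past the first and second clicks to the third (full speed), hold it there for at least two seconds and finish while still holding it at the third click, since it springs back to off when let go. Leave the brush and all the other things where they are.

Things in the scene. Friction and masses are not known exactly. Their poses are not given: they have to be found in the camera images.
- dryer: bench dryer, weighted grey base 200 mm deep x 170 wide x 62 high that does not move, with a column (28 mm thick) up to a yoke that carries the white dryer head. Origin: on the table, below the column; its x points from the dial (front, on the -x side) to the battery pack at the back (the pack's top is 92 mm above the table), y to the dryer's left, z up
- dryer_pivot (a point): point 270 mm above the dryer's origin where the swivel axis (vertical) and the tilt axis (level, across the head) of the head meet
- dryer_swivel (a joint): swivel of the head, rad, range -1.1 to 1.1: at 0 the nozzle points along the dryer's -y, growing counter-clockwise seen from above. Stiff friction joint (about 0.22 N m), stays where it is left
- dryer_tilt (a joint): tilt of the head, rad, range -0.5 to 0.8: 0 is level, positive points the nozzle down. Stiff friction joint (about 0.22 N m), stays where it is left
- dryer_head: the dryer head, turns with both joints: origin at the pivot, x along the air jet out of the nozzle, y across. The head is a white barrel 72 mm in diameter and 135 long (from 75 mm behind the pivot to 60 mm ahead of it) with a nozzle 40 mm in diameter ahead of it
- nozzle (a point): centre of the nozzle's mouth, 135 mm from the pivot; its x axis is the line of the air jet, straight out along the head
- grip_ball (a point): centre of the black ball grip (28 mm in diameter) for aiming the head: on the head's axis 150 mm behind the pivot, on a steel stem 12 mm thick and 50 mm long
- brush_pins (a point): middle of the pin field of the brush (pins up, field 102 x 52 mm, 30 mm above the tier's floor, pins end 37 mm above it). Navy brush 212 mm long, head 118 x 66 mm, lying on the upper tier; its x points away from the handle
- brush: the same loose brush: origin on its underside, below the middle of the pins
- tiers: two white metal stacking tiers that do not move, 380 x 280 mm, trays 28 and 130 mm above the table with a rim 22 mm high; origin on the table under their middle, long side along x
- speed_dial (a joint): turn of the speed dial, rad: 0 is off (rest, spring), clicks (detents) at 0.28, 0.56 and 0.84, end stop at 0.91; grows as the paddle is pressed down. The spring pulls back to 0 from every click
- dial_axle (a point): middle of the dial's level axle (along the dryer's y), 95 mm in front of the dryer's origin and 60 mm above the table; the drum is 46 mm in diameter, 36 wide, between two cheeks (outer faces 58 mm apart) that reach 70 mm above the table and 108 mm forward of the dryer's origin
- paddle_press (a point): point to press, on the top face of the finger paddle, 52 mm from the axle. The paddle (32 mm wide, 7 mm thick, end 69 mm from the axle with a small lip) stands towards the dryer's -x, 24 degrees above level at rest and 24 degrees below level at the third click; pressing there takes about 4 N at first, 7 to 10 N towards the third click
- dial: the dial with its paddle: origin at the middle of the dial's axle, turns with the dial
- ball_center (a point): centre of the lime rubber ball, 62 mm, on the upper tier
- treat_jar: ceramic jar with cork-like lid, 82 mm in diameter, 78 high, on the lower tier
- clip_light: aluminium clip light, 120 mm long, 76 high, on the lower tier
- comb: steel comb, 190 x 33 x 5 mm, lying flat left of the dryer
- nail_clippers: nail clippers, 130 x 30 x 11 mm, lying flat right of the dryer
- spray_bottle: spray bottle, 62 mm in diameter, 160 high, behind the dryer to the left
- water_bowl: steel bowl, 124 mm in diameter, 45 high, near the robot on the right
- bag_tube: grey tube, 42 mm in diameter, 84 high, standing to the left

How it is judged:
By the outcome, as a careful person would: the job done as asked, in the order asked, and still so for the second after the job is handed in, while the arm keeps its last pose, push and grip.
It also fails if it takes over 51 s, if anything falls off the work surface, if the arm or the gripper's body presses on something with over 40 N, if the wrist force passes 120 N, or if a joint passes its speed limit or range.

ROBOT

A 6-joint arm with a two-finger parallel gripper is mounted at the origin on the work surface. World frame = base frame: x ahead of the robot, y to its left, z up, the work surface at z = 0. Lengths are in m, angles in rad, forces in N, time in s.
With the tool pointing down it reaches from about 0.3 to 0.875 m from the base axis. Payload 4.2 kg.
Tool frame: the origin (TCP) lies between the finger pads; the fingertips stand 22 mm ahead of it and the grasp point (between the pads) lies 3 mm ahead of it; z points along the fingers, y is the line along which they close (so a half turn about z gives the same grasp; the last joint's range is limited). The gripper opens to 85 mm and grips with 20 to 120 N. Pads are 22 mm wide; open, the fingers measure 114 mm over their backs; the gripper's body (76 mm by 85 mm) begins 54 mm behind the grasp point. The pads swing forward as they close: fully open they stand 13 mm farther back than shut.
Start: joints at [1.129, 0.32, 1.565, -0, 1.257, -0.02], TCP at [0.235, 0.525, 0.227] pointing down, gripper open.
Joint ranges: [-3.11, 3.11], [-0.84, 2.01], [0.21, 2.61], [-1.34, 4.49], [0.05, 2.63], [-2.56, 2.56]. Speed limits (rad/s): [2.57, 2.57, 3.14, 3.14, 3.14, 3.14].

INTERFACE

Orientations are given as [roll, pitch, yaw] about the fixed x, y, z axes, in that order (R = Rz(yaw) Ry(pitch) Rx(roll)).
In Python, from bench import robot, viewer gives the robot as it stands. The module is installed in compiled form; this text tells all that it offers.
- The arm moves only by the tool move_arm, never from a script. Its argument "deltas" is one flat list of numbers, 6 for each row, row after row: the shift along the tool's x, y, z in m, then the turn, a rotation vector about the tool's x, y, z in degrees. A call has 1 to 20 rows; each row shifts and turns the commanded pose from where the row before left it, along the tool's axes as they then stand; what a row does not reach is not made up. A row lasts 1/8 s, in which the tool goes at most 62.5 mm and 10.7 degrees, less where a joint would pass 70% of its speed; a pose out of reach is approached as far as the arm can. A call is refused whole if a number of a shift passes 0.0625 or a number of a turn 10.7, either way. A call with a gripper value outside its range is refused whole. "gripper" is the opening in per cent of the stroke, from 0 (shut) to 100 (fully open), set as the call begins (left out, the last holds). The fingers move at their own pace and stop on an object; "grip_force" is the grip in N (left out, the last holds). Time passes only in rows, so rows that do not move let the fingers close. It gives the time, the measured TCP pose, the force, the opening and the grip force at its end, in the units of the state.
- robot.get_state(): the state, without advancing time (a new reading comes with each control period).
- viewer.snapshot(name): name is "scene" or "side" or "wrist"; returns the picture (400x640x3 uint8, blue, green, red); there is no depth.
- viewer.camera_info(name): a dict with "camera_matrix" (3x3 intrinsics, pixels), "pose" (4x4, takes a point from camera to world coordinates); the wrist camera has in their place "T_tool_cam" (4x4, takes a point from camera to tool coordinates, whose origin is the TCP and whose axes are the flange's). Camera axes: x right, y up, looking along -z (the intrinsics and any distortion apply to the point x, -y, -z); pixel columns grow to the right and rows downward; lengths in m; the calibration is good to about 2 mm. A picture is of the moment at which its call begins: read the wrist's pose just before it. camera_info takes no time and is no camera call.
- robot.sign_off(): hands the job in; it is judged then, once.
The state is a dict: "time_s": time; "q": joint angles; "qvel": joint speeds; "effort": joint torques, N m; "tcp_pos": TCP position; "orientation": TCP orientation; "wrist_force": force on the tool from outside, world axes, zero at the start; "moment": the same for the moment, N m; "gripper_width": finger opening in m; "finger_force": force on a finger pad.
Only numpy, scipy, OpenCV 4.12 (cv2) and the standard library are available. Lean on these libraries where they do the work, as an engineer would, in place of code of your own. Each camera call takes 0.05 s, during which the arm holds its last target. There are 200 camera calls.

## Working session

There is one attempt and no reset: what is moved stays moved. The work goes in short steps, Python scripts to look and compute and a tool call to move; the robot and the scene stay as the last step left them, time stands still between calls to the robot, and variables do not carry over. Pictures are saved under pics/ and viewed, at most 10 in all, crops included, and the job is handed in when it is done.

Besides the shell and the picture viewer there is one more tool, called after "Request:" as name(argument=value, ...) on one line, values as JSON. move_arm: Moves the arm, as the interface text tells. Its arguments: {"type":"object","properties":{"deltas":{"type":"array"},"gripper":{"type":"number"},"grip_force":{"type":"number"}},"required":["deltas"]}

```bash
mkdir -p pics
python3 - <<'E'
from bench import robot, viewer
import cv2,numpy as np
np.set_printoptions(precision=4,suppress=True)
for n in ["scene","side"]:
    im=viewer.snapshot(n); cv2.imwrite(f"pics/{n}0.png",cv2.resize(im,(800,500),interpolation=cv2.INTER_CUBIC)); cv2.imwrite(f"{n}0_raw.png",im)
for n in ["scene","side","wrist"]: 
    i=viewer.camera_info(n); print(n); [print(k,v) for k,v in i.items()]
print(robot.get_state())
E
```

```text
scene
camera_matrix [[437.3382   0.     322.6878]
 [  0.     437.3382 201.1589]
 [  0.       0.       1.    ]]
pose [[-0.2515 -0.7676  0.5894  1.2099]
 [ 0.9678 -0.2046  0.1466  0.163 ]
 [ 0.008   0.6074  0.7944  1.0537]
 [ 0.      0.      0.      1.    ]]
side
camera_matrix [[504.6851   0.     316.1562]
 [  0.     504.6851 210.1428]
 [  0.       0.       1.    ]]
pose [[-0.8095  0.2842 -0.5138 -0.2663]
 [-0.5871 -0.3788  0.7154  1.1344]
 [ 0.0086  0.8808  0.4735  0.9468]
 [ 0.      0.      0.      1.    ]]
wrist
camera_matrix [[316.8722   0.     321.1642]
 [  0.     316.8722 202.565 ]
 [  0.       0.       1.    ]]
T_tool_cam [[ 0.0007  0.9504  0.3109  0.0804]
 [ 1.     -0.0008  0.0004  0.0011]
 [ 0.0006  0.3109 -0.9504 -0.1479]
 [ 0.      0.      0.      1.    ]]
{'time_s': 0.1, 'q': array([ 1.129 ,  0.3202,  1.5656, -0.    ,  1.2574, -0.02  ]), 'qvel': array([ 0.0003, -0.0004, -0.0023, -0.0009, -0.0021,  0.0007]), 'effort': array([ -0.0005, -41.641 , -23.4705,  -0.    ,   0.0048,   0.    ]), 'tcp_pos': array([0.2352, 0.5242, 0.2257]), 'orientation': array([-3.1399,  0.    ,  2.7198]), 'wrist_force': array([-0.9662,  0.24  , -0.563 ]), 'moment': array([-0.0277,  0.0392, -0.0381]), 'finger_force': 0.0, 'gripper_width': 0.08568811824242466}
```

View pics/scene0.png

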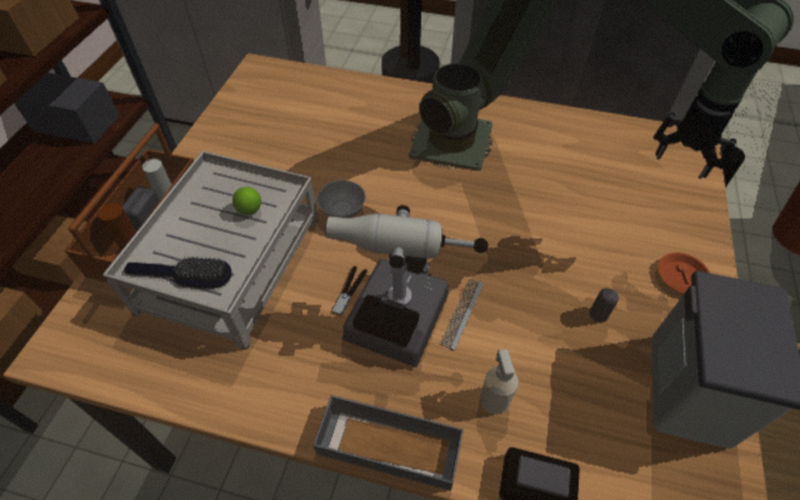

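View pics/side0.png

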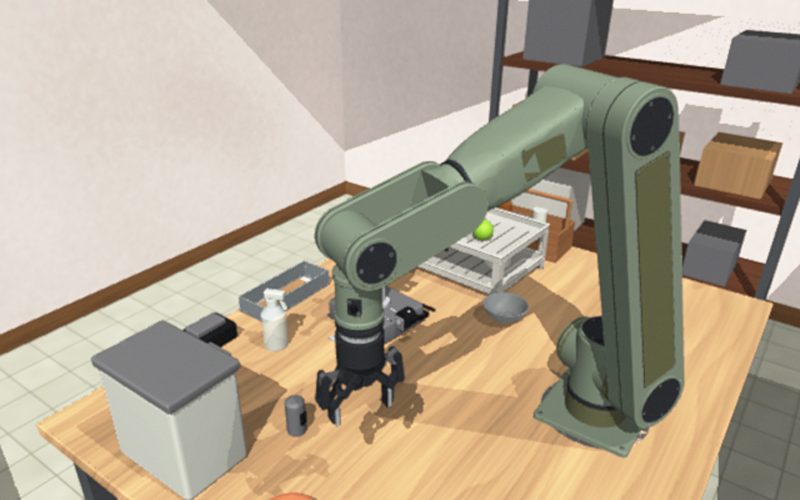

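View crop.

The scene view shows the brush at about (207,272), the grip ball at (481,245) and the dryer base around (395,310). In the side view the arm hides the dryer. Next I'll enlarge the scene picture.

Run:
```python
import cv2
im=cv2.imread("scene0_raw.png")
c=im[150:300,250:400]; cv2.imwrite("pics/c1.png",cv2.resize(c,None,fx=4,fy=4,interpolation=cv2.INTER_CUBIC))
c=im[110:280,80:270]; cv2.imwrite("pics/c2.png",cv2.resize(c,None,fx=3.5,fy=3.5,interpolation=cv2.INTER_CUBIC))
```

```text
(no output)
```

View pics/c1.png

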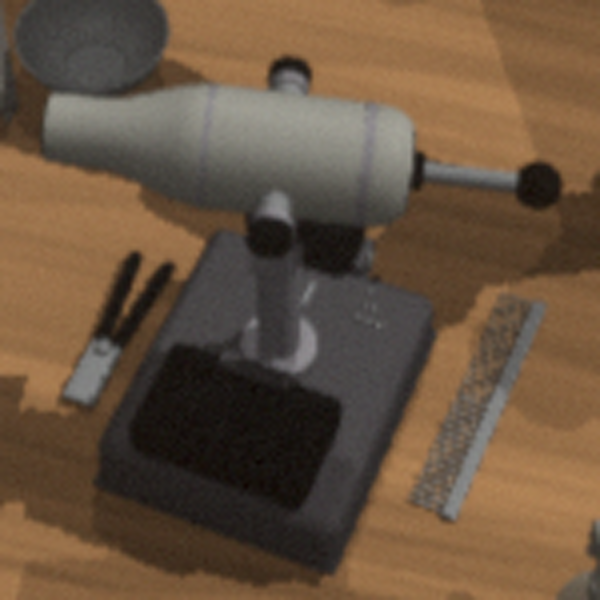

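View pics/c2.png

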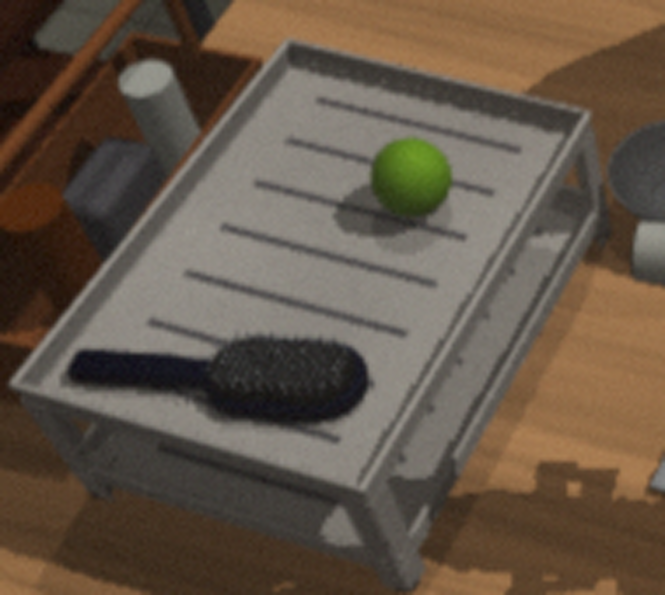

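Crop 1 (4x, offset 250,150) puts the nozzle mouth at (47,123), the ball at (538,185), the column foot at (278,342) and the base bottom corners at (98,487) and (332,577). In crop 2 (3.5x, offset 80,110) the pin field's middle is at about (283,371).

```bash
cat > h.py <<'E'
import numpy as np, cv2
from scipy.optimize import least_squares
from scipy.spatial.transform import Rotation as R
from bench import robot, viewer
np.set_printoptions(precision=4,suppress=True)
I={n:viewer.camera_info(n) for n in("scene","side","wrist")}
def campose(n,st=None):
    if n!="wrist": return np.array(I[n]["pose"])
    T=np.eye(4);T[:3,:3]=R.from_euler("xyz",st["orientation"]).as_matrix();T[:3,3]=st["tcp_pos"]
    return T@np.array(I[n]["T_tool_cam"])
def proj(n,P,T=None):
    T=campose(n) if T is None else T
    p=(np.atleast_2d(P)-T[:3,3])@T[:3,:3]; p=p*[1,-1,-1]
    q=p@np.array(I[n]["camera_matrix"]).T; return q[:,:2]/q[:,2:]
def onplane(n,uv,z,T=None):
    T=campose(n) if T is None else T
    d=np.linalg.inv(I[n]["camera_matrix"])@[uv[0],uv[1],1]; d=T[:3,:3]@(d*[1,-1,-1])
    return T[:3,3]+d*(z-T[2,3])/d[2]
def headR(yaw,s,t): # x along jet
    return R.from_euler("z",yaw-np.pi/2+s)*R.from_euler("y",t)
def pts(p):
    x,y,yaw,s,t=p; o=np.array([x,y,0]); D=R.from_euler("z",yaw); H=headR(yaw,s,t); pv=o+[0,0,.27]
    f=lambda *a:o+D.apply(a)
    return dict(noz=pv+H.apply([.135,0,0]),ball=pv+H.apply([-.15,0,0]),col=f(0,0,.062),br=f(.1,-.085,0),bl=f(.1,.085,0),
      tbl=f(.1,.085,.062),tfl=f(-.1,.085,.062),tfr=f(-.1,-.085,.062),tbr=f(.1,-.085,.062),pv=pv,press=f(-.095-.052*np.cos(.419),0,.06+.052*np.sin(.419)))
E
python3 - <<'E'
from h import *
c1=lambda a:(np.array(a)+.5)/4-.5+[250,150]
c2=lambda a:(np.array(a)+.5)/3.5-.5+[80,110]
m=dict(noz=(47,123),ball=(538,185),col=(278,342),br=(98,487),bl=(332,577),tbl=(336,540),tfl=(436,303),tfr=(213,232),tbr=(103,450))
w=dict(noz=2,ball=3,col=2)
def f(p):
    P=pts(p); return np.concatenate([w.get(k,.7)*(proj("scene",P[k])[0]-c1(v)) for k,v in m.items()])
s=least_squares(f,[.6,0,0,0,0]); print(s.x)
P=pts(s.x)
for k,v in m.items(): print(k,P[k],proj("scene",P[k])[0]-c1(v))
print(P["pv"],P["press"])
print("pins",onplane("scene",c2((283,371)),.162),"headout",onplane("scene",c2((288,380)),.148))
print("head ends",onplane("scene",c2((208,378)),.15),onplane("scene",c2((369,382)),.15),"handle",onplane("scene",c2((70,364)),.14))
for q in[(13,385),(290,42),(592,112),(365,490)]: print("rim",onplane("scene",c2(q),.152))
E
```

```text
[ 0.5946  0.0005 -0.1276  0.2468 -0.0168]
noz [ 0.6107 -0.1335  0.2723] [0.0785 0.9838]
ball [0.5768 0.1494 0.2675] [-0.2563  0.3513]
col [0.5946 0.0005 0.062 ] [-0.3107  2.0643]
br [ 0.683  -0.0965  0.    ] [ 1.7038 -2.9429]
bl [0.7046 0.0721 0.    ] [ 1.7587 -3.7829]
tbl [0.7046 0.0721 0.062 ] [ 1.4811 -5.5327]
tfl [0.5063 0.0976 0.062 ] [ 2.2138 -6.6241]
tfr [ 0.4846 -0.0711  0.062 ] [ 1.6118 -7.2861]
tbr [ 0.683  -0.0965  0.062 ] [-1.3854 -5.2687]
[0.5946 0.0005 0.27  ] [0.4533 0.0187 0.0812]
pins [ 0.6965 -0.3811  0.162 ] headout [ 0.6947 -0.3824  0.148 ]
head ends [ 0.709  -0.4374  0.15  ] [ 0.6826 -0.3243  0.15  ] handle [ 0.718  -0.5475  0.14  ]
rim [ 0.7513 -0.5672  0.152 ]
rim [ 0.3739 -0.5436  0.152 ]
rim [ 0.3863 -0.2644  0.152 ]
rim [ 0.767  -0.2867  0.152 ]
```

Run:
```python
from h import *
c1=lambda a:(np.array(a)+.5)/4-.5+[250,150]
m=dict(noz=(47,123),ball=(538,185),col=(278,342),br=(98,487),bl=(332,577),tbl=(336,540),tfl=(436,303),tfr=(213,232),tbr=(103,450))
w=dict(noz=2,ball=3,col=2)
def full(p):
    P=pts(p[:5]); d=R.from_euler("z",p[2]).apply([p[5],0,0])
    for k in("br","bl","tbl","tfl","tfr","tbr"):P[k]=P[k]+d
    return P
def f(p):
    P=full(p); return np.concatenate([w.get(k,.7)*(proj("scene",P[k])[0]-c1(v)) for k,v in m.items()])
s=least_squares(f,[.6,0,0,0,0,0],loss="soft_l1"); print(s.x)
P=full(s.x)
for k,v in m.items(): print(k,P[k],proj("scene",P[k])[0]-c1(v))
T=np.array([.696,-.382,.162])
for pv in (P["pv"],):
    d=T-pv; print("pivot",pv,"press",P["press"],"tilt",np.arctan2(-d[2],np.hypot(*d[:2])),"swiv",np.arctan2(d[1],d[0])+np.pi/2-s.x[2],"dist",np.linalg.norm(d)); u=d/np.linalg.norm(d); print("target ball",pv-.15*u, u)
```

```text
[ 0.5922  0.0014 -0.124   0.2719 -0.0613  0.0175]
noz [ 0.612  -0.1319  0.2783] [ 0.2723 -0.1248]
ball [0.5701 0.1495 0.2608] [-0.1025 -0.0747]
col [0.5922 0.0014 0.062 ] [0.2307 1.3811]
br [ 0.6983 -0.0975  0.    ] [-0.4376  1.8459]
bl [0.7193 0.0712 0.    ] [0.0865 1.13  ]
tbl [0.7193 0.0712 0.062 ] [-0.2611 -0.4838]
tfl [0.5208 0.0959 0.062 ] [ 0.5692 -2.5579]
tfr [ 0.4998 -0.0728  0.062 ] [-0.4481 -3.3068]
tbr [ 0.6983 -0.0975  0.062 ] [-3.6348 -0.3616]
pivot [0.5922 0.0014 0.27  ] press [0.4508 0.019  0.0812] tilt 0.2654937360810476 swiv 0.38853692131292755 dist 0.4116077388740442
target ball [0.5543 0.1411 0.3094] [ 0.2523 -0.9314 -0.2624]
```

Request:
move_arm(deltas=[-0.046,-0.0205,-0.0175,0,0,0,-0.046,-0.0205,-0.0175,0,0,0,-0.046,-0.0205,-0.0175,0,0,0,-0.046,-0.0205,-0.0175,0,0,0,-0.046,-0.0205,-0.0175,0,0,0,-0.046,-0.0205,-0.0175,0,0,0,-0.046,-0.0205,-0.0175,0,0,0,-0.046,-0.0205,-0.0175,0,0,0,-0.046,-0.0205,-0.0175,0,0,0,-0.046,-0.0205,-0.0175,0,0,0,0,0,0,0,0,9.5,0,0,0,0,0,9.5,0,0,0,0,0,9.5,0,0,0,0,0,9.5,0,0,0,0,0,9.5,0,0,0,0,0,9.5,0,0,0,0,0,0,0,0,0,0,0,0])

```text
time_s: 2.35
tcp_pos: [0.5711, 0.1492, 0.4012]
orientation: [-3.141, -0.0, 1.727]
wrist_force: [-0.1, 0.0, 0.1]
gripper_width: 0.0855
finger_force: 0.0
```

Run:
```python
from h import *
import json
st=robot.get_state(); im=viewer.snapshot("wrist"); s2=viewer.snapshot("side")
cv2.imwrite("wrist1_raw.png",im);cv2.imwrite("side1_raw.png",s2)
json.dump({k:np.array(v).tolist() for k,v in st.items()},open("st1.json","w"))
print(st["tcp_pos"],st["orientation"],st["q"],st["time_s"])
cv2.imwrite("pics/w1.png",cv2.resize(im,(800,500),interpolation=cv2.INTER_CUBIC))
cv2.imwrite("pics/s1.png",cv2.resize(s2[130:330,150:450],None,fx=2.6,fy=2.6,interpolation=cv2.INTER_CUBIC))
```

```text
[0.5711 0.1492 0.4012] [-3.141  -0.0001  1.7272] [0.2361 0.2966 1.1705 0.0001 1.675  0.0796] 2.35
```

View pics/w1.png

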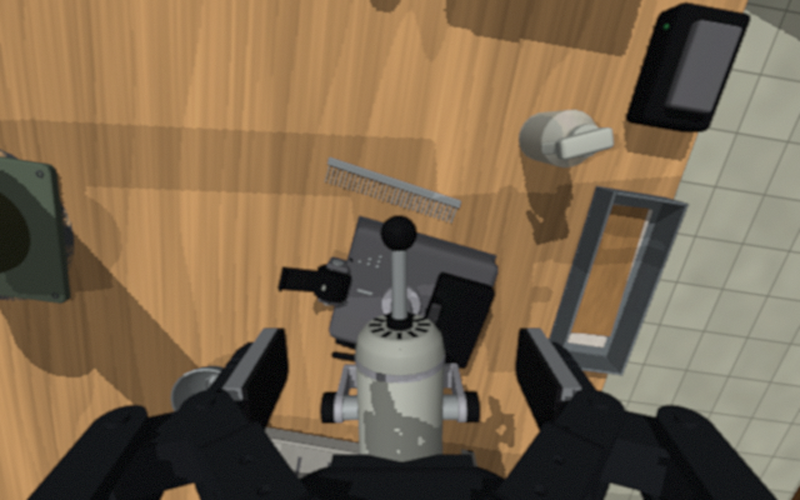

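View pics/s1.png

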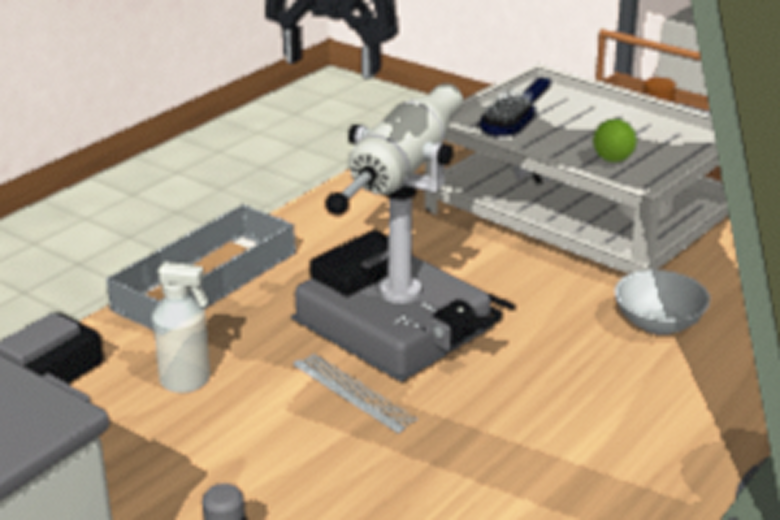

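Wrist view (1.25x): ball (398,233), column foot (401,303), tilt knobs (329,406) and (472,406), paddle end (282,279). Side crop (2.6x, offset 150,130): ball (337,203), knobs (357,133) and (445,154), column foot (401,291), pins (510,113). I'll fit all of these together.

```bash
cat > fit.py <<'E'
from h import *
import json
st=json.load(open("st1.json")); TW=campose("wrist",st)
u=lambda s,o:(lambda a:(np.array(a)+.5)/s-.5+o)
c1=u(4,[250,150]); cw=u(1.25,[0,0]); cs=u(2.6,[150,130]); c2=u(3.5,[80,110])
def full(p):
    P=pts(p[:5]); H=headR(*p[2:5])
    P["kL"]=P["pv"]+H.apply([0,p[5],0]);P["kR"]=P["pv"]+H.apply([0,-p[5],0])
    o=np.array([p[0],p[1],0]);D=R.from_euler("z",p[2])
    P["pend"]=o+D.apply([-.095-.069*np.cos(.419),0,.06+.069*np.sin(.419)+.003]); P["pins"]=p[6:9]; return P
M=[("scene",c1,dict(noz=(47,123),ball=(538,185),col=(278,344)),1.),("scene",c2,dict(pins=(283,371)),1),
("wrist",cw,dict(ball=(398,233),col=(401,303),kL=(472,406),kR=(329,406),pend=(281,279)),1),
("side",cs,dict(ball=(337,203),col=(401,290),pins=(510,113),kL=(357,133),kR=(445,154)),1)]
def res(p):
    P=full(p); return [(n,k,proj(n,P[k],TW if n=="wrist" else None)[0]-c(v)) for n,c,m,w in M for k,v in m.items()]
def f(p): return np.concatenate([r[2]*(.5 if r[1][0]=="k" else 1) for r in res(p)]+[[(p[8]-.163)/.004]])
s=least_squares(f,[.592,.001,-.12,.27,-.06,.06,.696,-.38,.16],loss="soft_l1")
p=s.x
if __name__=="__main__":
    print(p)
    for r in res(p): print(*r)
    P=full(p)
    for k in("pv","ball","press","noz"): print(k,P[k])
    d=p[6:9]-P["pv"];q=d/np.linalg.norm(d);print("tilt",np.arcsin(-q[2]),"swiv",np.arctan2(d[1],d[0])+np.pi/2-p[2],"tball",P["pv"]-.15*q,"stem yaw",np.degrees(np.arctan2(-q[1],-q[0])))
E
python3 fit.py
```

```text
[ 0.5934  0.0028 -0.1365  0.3037 -0.0777  0.0607  0.6891 -0.3879  0.1512]
scene noz [0.4202 0.6484]
scene ball [0.2102 0.1286]
scene col [0.6077 1.3757]
scene pins [ 0.0995 -0.377 ]
wrist ball [0.4301 0.6927]
wrist col [ 0.144  -0.5245]
wrist kL [0.0412 0.6602]
wrist kR [0.2331 1.5101]
wrist pend [-1.2042 -0.1731]
side ball [0.9055 1.1098]
side col [0.3978 1.0485]
side pins [-0.4135 -1.0382]
side kL [0.1347 0.8175]
side kR [0.8468 0.4654]
pv [0.5934 0.0028 0.27  ]
ball [0.5685 0.1502 0.2584]
press [0.4522 0.0221 0.0812]
noz [ 0.6158 -0.13    0.2805]
tilt 0.287121774951737 swiv 0.3767338580926381 tball [0.5592 0.1425 0.3125] stem yaw 103.7651393740296
```

Request:
move_arm(deltas=[0.0014,-0.0024,0.028,0,0,0,0,0,0.028,0,0,0,0,0,0.028,0,0,0,0,0,0.028,0,0,0,0,0,0.028,0,0,0,0,0,0,0,0,0,0,0,0,0,0,0], gripper=70)

```text
time_s: 3.32
tcp_pos: [0.5692, 0.1504, 0.2627]
orientation: [3.14, -0.0, 1.725]
wrist_force: [-1.3, 0.3, 0.6]
gripper_width: 0.0596
finger_force: 0.0
```

Request:
move_arm(deltas=[0,0,0,0,0,0,0,0,0,0,0,0,0,0,0,0,0,0,0,0,0,0,0,0,0,0,0,0,0,0,0,0,0,0,0,0,0,0,0,0,0,0,0,0,0,0,0,0], gripper=15, grip_force=30)

```text
time_s: 4.32
tcp_pos: [0.5688, 0.1503, 0.2615]
orientation: [3.141, -0.0, 1.725]
wrist_force: [0.5, 0.5, 1.0]
gripper_width: 0.0187
finger_force: 24.5
```

Run:
```python
from h import *
st=robot.get_state(); im=viewer.snapshot("wrist"); s2=viewer.snapshot("side"); print(st["gripper_width"],st["finger_force"])
a=cv2.resize(im[100:400,170:470],(400,400),interpolation=cv2.INTER_CUBIC)
b=cv2.resize(s2[150:270,230:350],(400,400),interpolation=cv2.INTER_CUBIC)
cv2.imwrite("pics/g1.png",np.hstack([a,b]))
```

```text
0.018704521352893848 24.530456364154816
```

View pics/g1.png

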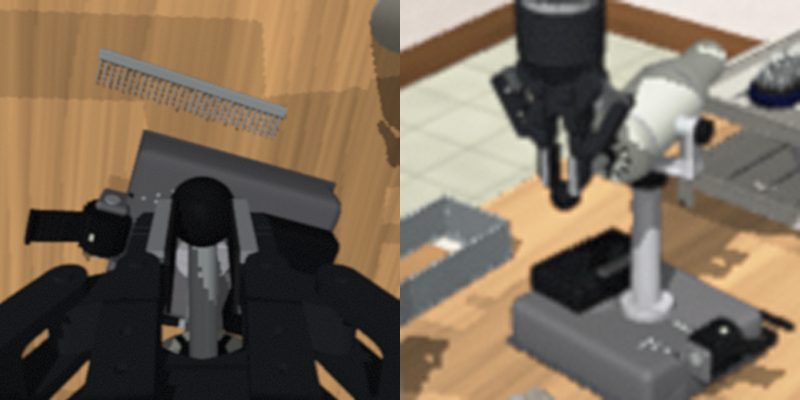

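The ball sits low, near or below the fingertips, so the pads probably squeezed it downward. I'll triangulate it: wrist raw about (322.2,257.5), side raw about (279.5,207).

Run:
```python
from fit import *
s0=robot.get_state(); T=campose("wrist",s0)
B=full(p)
print("side bias check",proj("side",B["ball"]), proj("wrist",s0["tcp_pos"]+np.array([0,0,-.003]),T),proj("side",s0["tcp_pos"]+np.array([0,0,-.022])))
def ball(q): return B["pv"]+headR(p[2],*q).apply([-.15,0,0])
g=lambda q:np.concatenate([proj("wrist",ball(q),T)[0]-[322.2,257.5],proj("side",ball(q))[0]-[280.2,207.7]])
r=least_squares(g,p[3:5]);print(r.x,ball(r.x),r.fun,"before",p[3:5])
```

```text
side bias check [[280.2136 208.8792]] [[320.9442 259.0777]] [[280.2876 214.5724]]
[ 0.2975 -0.0862] [0.5695 0.1503 0.2571] [ 0.0255  0.5726 -0.235   1.481 ] before [ 0.3037 -0.0777]
```

The ball is where the fit says it should be, between the pads, so I'll swing it along the arc with the tool turning along.

Request:
move_arm(deltas=[0.0003,-0.0013,-0.0052,0,2,-0.5,0.0003,-0.0013,-0.0052,0,2,-0.5,0.0003,-0.0013,-0.0052,0,2,-0.5,0.0003,-0.0013,-0.0052,0,2,-0.5,0.0003,-0.0013,-0.0052,0,2,-0.5,0,0,0,0,0,0])

```text
time_s: 5.18
tcp_pos: [0.5624, 0.1482, 0.288]
orientation: [3.137, -0.175, 1.768]
wrist_force: [0.4, 1.3, 0.1]
gripper_width: 0.0127
finger_force: 0.0
```

Request:
move_arm(deltas=[0.0003,-0.0013,-0.0052,0,2,-0.5,0.0003,-0.0013,-0.0052,0,2,-0.5,0.0003,-0.0013,-0.0052,0,2,-0.5,0.0003,-0.0013,-0.0052,0,2,-0.5,0.0003,-0.0013,-0.0052,0,2,-0.5,0,0,0,0,0,0,0,0,0,0,0,0])

```text
time_s: 6.05
tcp_pos: [0.5567, 0.1427, 0.3129]
orientation: [3.126, -0.349, 1.816]
wrist_force: [-0.0, 0.7, 0.7]
gripper_width: 0.0131
finger_force: 0.0
```

```bash
cat > look.py <<'E'
from fit import *
import sys
n=sys.argv[1]
s0=robot.get_state(); print(s0["time_s"],s0["tcp_pos"],s0["orientation"],s0["gripper_width"])
sc=viewer.snapshot("scene");sd=viewer.snapshot("side")
a=cv2.resize(sc[130:260,240:400],(800,650),interpolation=cv2.INTER_CUBIC)[:600]
cv2.imwrite(f"{n}_scene.png",sc);cv2.imwrite(f"{n}_side.png",sd)
a=cv2.resize(sc[140:230,245:395],(800,480),interpolation=cv2.INTER_CUBIC); cv2.imwrite(f"pics/{n}_a.png",a)
E
python3 look.py L1
```

```text
6.05 [0.5567 0.1427 0.3129] [ 3.1258 -0.3488  1.8158] 0.013076290142684119
```

View pics/L1_a.png

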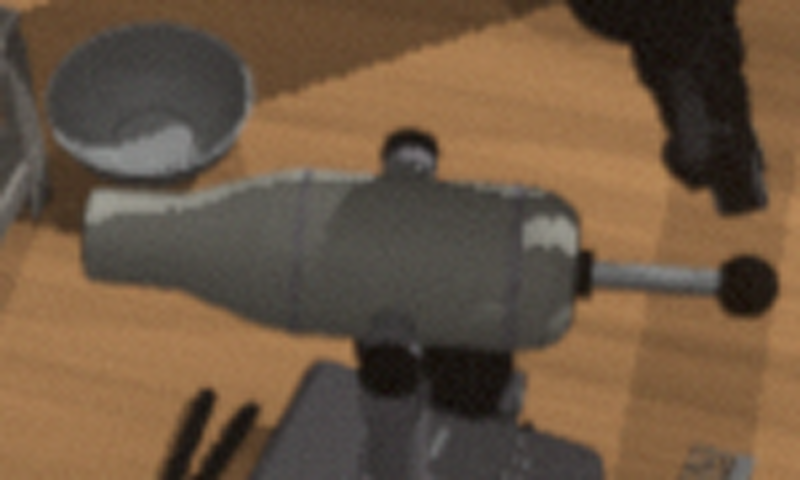

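```bash
cat > est.py <<'E'
from fit import *
B=full(p)
c=u(5.3333,[245,140])
def est(bs,ns,w=1):
    k=lambda q,d:B["pv"]+headR(p[2],*q).apply([d,0,0])
    g=lambda q:np.concatenate([proj("scene",k(q,-.15))[0]-c(bs),proj("scene",k(q,.135))[0]-c(ns)])
    r=least_squares(g,p[3:5]); print("s,t",r.x,"ball",k(r.x,-.15),"res",r.fun); return r.x
if __name__=="__main__":
    est((748,287),(88,236)); print(p[3:5])
    s0=robot.get_state(); T=campose("wrist",s0)
    st1=dict(tcp_pos=np.array([.5688,.1503,.2615]),orientation=[3.141,0,1.725]);T=campose("wrist",st1);W=R.from_euler("xyz",st1["orientation"])
    for x in(-.011,.011):
        for z in(-.005,.022):
            q=proj("wrist",st1["tcp_pos"]+W.apply([x,-.013,z]),T)[0]; print(x,z,(q-[170,100])/.75)
    # black ball in side picture
    sd=cv2.cvtColor(cv2.imread("L1_side.png"),cv2.COLOR_BGR2GRAY); 
    for r in sd[198:224,266:296]: print(" ".join("%3d"%v for v in r))
E
python3 est.py
```

```text
s,t [ 0.3469 -0.0595] ball [0.5622 0.1494 0.2611] res [-0.2539 -0.2662  0.4521 -0.2375]
[ 0.3045 -0.078 ]
-0.011 -0.005 [167.6079 248.0836]
-0.011 0.022 [172.2555 214.3036]
0.011 -0.005 [166.149  196.7698]
0.011 0.022 [171.1753 168.9217]
214 215 214 211 205 202 202 206 206 201 199 210 205 204 194 191 191 192 189 175 160 180 201 185 136 105  65  39  69  99
206 206 205 203 203 206 209 203 196 195 189 204 196 193 190 191 193 191 187 191 206 204 194 160 114  84  39  54  87  96
199 197 196 198 204 211 212 196 181 196 192 191 189 189 191 195 191 187 192 202 203 190 163 126 106  88  42  72  91  75
202 199 200 200 204 205 205 197 191 192 190 182 167 161 164 168 164 171 202 202 187 163 140 121 120 105  58  81 101  68
206 208 202 198 206 198 194 189 190 189 183 144  92  67  63  74  91 144 191 184 162 156 168 171 160 134  90  94 113  95
201 193 195 191 204 192 188 186 188 186 155  89  35  25  29  31  40  88 142 157 156 178 196 200 196 179 153 139 131 127
194 183 195 190 188 186 186 190 192 177 113  45  27  33  32  37  28  37  83 141 180 198 199 203 204 204 199 186 171 159
196 190 187 185 185 18
[... 1557 characters left out ...]
 203 202 202 203 202 202 200 197 194 191 191 193 192 195 193 193 192 192 192 187 169 143 101 111 145
201 200 201 202 200 202 202 201 200 201 200 197 192 189 191 191 193 193 195 193 193 195 187 167 140  91  52  33  36  59
202 202 202 202 203 203 202 201 199 197 196 192 192 190 191 192 193 193 193 186 170 165 142  90  51  29  20  17  21  20
190 202 201 201 201 200 200 199 195 193 191 192 192 192 192 194 195 187 171 146  98  85  53  26  19  22  20  22  19  24
164 201 201 199 198 198 196 194 191 190 189 191 192 194 195 189 172 151 103  80  38  25  21  20  21  23  23  24  23  18
179 200 201 199 198 194 192 190 190 191 192 193 194 189 172 150 101  81  36  25  21  22  22  24  20  23  20  25  23  21
```

Run:
```python
from fit import *
s0=robot.get_state(); T=campose("wrist",s0); W=R.from_euler("xyz",s0["orientation"]).as_matrix()
im=viewer.snapshot("wrist"); sd=cv2.imread("L1_side.png")
a=cv2.resize(im[130:400,190:460],(500,500),interpolation=cv2.INTER_CUBIC); b=cv2.resize(sd[155:225,250:292],(300,500),interpolation=cv2.INTER_CUBIC)
for x in(-.011,.011):
  for z in(-.007,.022):
    for y in (-.0065,.0065):
      P=s0["tcp_pos"]+W@[x,y,z]; col=(0,0,255) if z>0 else (0,255,0)
      q=(proj("wrist",P,T)[0]-[190,130])*500/270; cv2.circle(a,(int(q[0]),int(q[1])),3,col,1 if x>0 else -1)
      q=(proj("side",P)[0]-[250,155])*500/70; cv2.circle(b,(int(q[0]),int(q[1])),3,col,1 if x>0 else -1)
cv2.imwrite("pics/g2.png",np.hstack([a,b]))
```

```text
(no output)
```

View pics/g2.png

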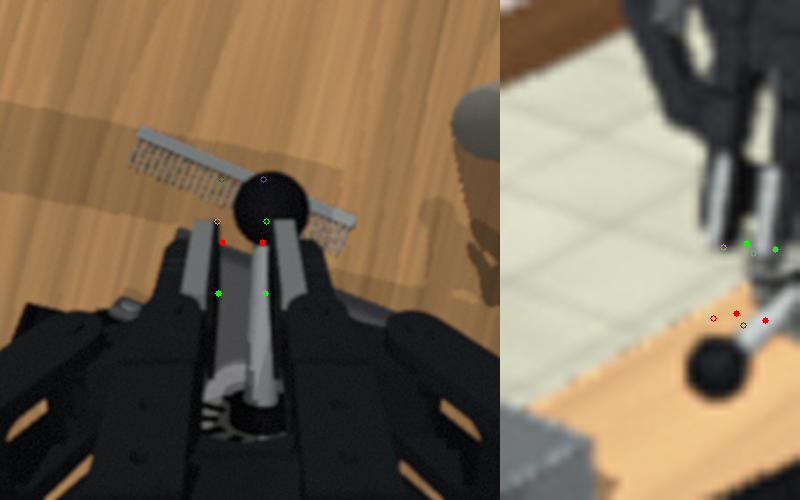

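The fingertips really end near tool z = -0.009, about 30 mm short of the stated point, so they closed on the top of the ball and slipped off. I'll regrasp about 28 mm deeper.

Request:
move_arm(deltas=[0,0,0,0,0,0,0,0,0,0,0,0,0,0,0,0,0,0,0,0,0,0,-10,0,0,0,0,0,-10,0,0.0052,0.007,0.02,0,0,0,0,0,0.02,0,0,0,0,0,0.02,0,0,0,0,0,0.02,0,0,0,0,0,0,0,0,0,0,0,0,0,0,0], gripper=70)

```text
time_s: 7.58
tcp_pos: [0.5639, 0.1498, 0.234]
orientation: [3.125, 0.0, 1.81]
wrist_force: [0.5, 0.6, 0.6]
gripper_width: 0.0599
finger_force: 0.0
```

Request:
move_arm(deltas=[0,0,0,0,0,0,0,0,0,0,0,0,0,0,0,0,0,0,0,0,0,0,0,0,0,0,0,0,0,0,0,0,0,0,0,0,0,0,0,0,0,0], gripper=15, grip_force=30)

```text
time_s: 8.45
tcp_pos: [0.5637, 0.1498, 0.2332]
orientation: [3.126, 0.0, 1.811]
wrist_force: [2.1, 1.1, 1.6]
gripper_width: 0.0262
finger_force: 29.4
```

Request:
move_arm(deltas=[0.0011,-0.0008,-0.0049,0,1.88,-0.3,0.0011,-0.0008,-0.0049,0,1.88,-0.3,0.0011,-0.0008,-0.0049,0,1.88,-0.3,0.0011,-0.0008,-0.0049,0,1.88,-0.3,0.0011,-0.0008,-0.0049,0,1.88,-0.3,0,0,0,0,0,0])

```text
time_s: 9.2
tcp_pos: [0.5582, 0.1526, 0.2587]
orientation: [3.124, -0.165, 1.839]
wrist_force: [0.0, 4.4, 2.4]
gripper_width: 0.0261
finger_force: 29.7
```

Request:
move_arm(deltas=[0.0011,-0.0008,-0.0049,0,1.88,-0.3,0.0011,-0.0008,-0.0049,0,1.88,-0.3,0.0011,-0.0008,-0.0049,0,1.88,-0.3,0.0011,-0.0008,-0.0049,0,1.88,-0.3,0.0011,-0.0008,-0.0049,0,1.88,-0.3,0,0,0,0,0,0,0,0,0,0,0,0,0,0,0,0,0,0])

```text
time_s: 10.2
tcp_pos: [0.5539, 0.1513, 0.2838]
orientation: [3.116, -0.329, 1.87]
wrist_force: [-0.4, 4.8, 3.9]
gripper_width: 0.0263
finger_force: 29.7
```

Run:
```python
from fit import *
s0=robot.get_state(); W=R.from_euler("xyz",s0["orientation"]).as_matrix()
b=s0["tcp_pos"]+W@[0,0,-.028]; pv=full(p)["pv"]; d=pv-b; L=np.linalg.norm(d); q=d/L
print(s0["time_s"],s0["gripper_width"],s0["wrist_force"],"ball",b,"L",L,"dir",q)
t=np.array([.693,-.385,.162])
print("at y of pins, jet point",pv+q*np.dot(t-pv,q),t)
```

```text
10.2 0.026290599278419584 [-0.3773  4.7686  3.8626] ball [0.5558 0.1425 0.3103] L 0.150037530110022 dir [ 0.2506 -0.9301 -0.2685]
at y of pins, jet point [ 0.6974 -0.3828  0.1586] [ 0.693 -0.385  0.162]
```

Request:
move_arm(deltas=[0,0,0,0,0,0,0,0,0,0,0,0,0,0,0,0,0,0,0,0,0,0,0,0,0,0,-0.03,0,0,0,0,0,-0.04,0,0,0,0,0,-0.04,0,0,0,0,0,-0.04,0,0,0,0,0,0,0,0,0,0,0,0,0,0,0], gripper=65)

```text
time_s: 11.45
tcp_pos: [0.5644, 0.1039, 0.4239]
orientation: [3.118, -0.327, 1.869]
wrist_force: [0.2, 0.3, -0.5]
gripper_width: 0.0555
finger_force: 0.0
```

Run:
```python
from fit import *
s0=robot.get_state(); print(s0["time_s"],s0["tcp_pos"],s0["orientation"])
sc=viewer.snapshot("scene");sd=viewer.snapshot("side")
cv2.imwrite("L2_scene.png",sc);cv2.imwrite("L2_side.png",sd)
a=cv2.resize(sc[145:235,250:400],(800,480),interpolation=cv2.INTER_CUBIC)
# predicted ball/nozzle for aimed pose
pv=full(p)["pv"];t=np.array([.693,-.385,.162]);q=(t-pv)/np.linalg.norm(t-pv)
for d in(-.15,.135):
    e=(proj("scene",pv+d*q)[0]-[250,145]+.5)*5.3333; print(d,e,"side",proj("side",pv+d*q)); 
cv2.imwrite("pics/L2.png",a)
g=cv2.cvtColor(sd,cv2.COLOR_BGR2GRAY); e=proj("side",pv-.15*q)[0].astype(int)
m=(g[e[1]-12:e[1]+13,e[0]-12:e[0]+13]<90).astype(np.uint8); ys,xs=np.nonzero(m)
print("\n".join("".join(".#"[v] for v in r) for r in m),e)
```

```text
11.45 [0.5644 0.1039 0.4239] [ 3.1184 -0.327   1.8693]
-0.15 [721.6169 176.7037] side [[284.3523 193.3236]]
0.135 [ 82.7767 280.5486] side [[319.1604 179.5226]]
............##...........
............##...........
............##...........
............#............
............#.........#..
............#.......#.###
...........######......##
..........#######......##
.........########......##
........##########..#####
........##########.#####.
........#########...###..
.........########..#.#...
.........#######.....#...
...........###...........
.........................
.........................
.........................
.........................
.........................
.........................
.........................
.........................
.........................
......................... [284 193]
```

View pics/L2.png

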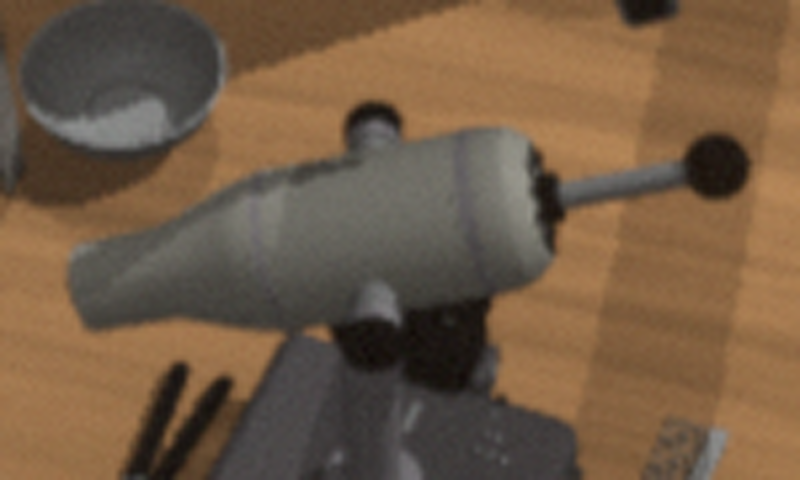

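Run:
```python
from fit import *
c=u(5.3333,[250,145])
def obs(z):
    P=full(z[:9]); pv=P["pv"]; H=headR(z[2],z[9],z[10]); k=lambda d:pv+H.apply([d,0,0])
    return np.concatenate([proj("scene",k(-.15))[0]-c((716,166)),proj("scene",k(.135))[0]-c((80,287)),proj("side",k(-.15))[0]-[284.4,191.4]])
for zp in(.155,.160,.163):
    g=lambda z:np.concatenate([f(z[:9])[:-1],[(z[8]-zp)/.002],obs(z)])
    r=least_squares(g,np.r_[p,.37,.27],loss="soft_l1"); z=r.x
    pv=full(z[:9])["pv"];q=headR(z[2],z[9],z[10]).apply([1,0,0]);d=z[6:9]-pv; e=d-q*(d@q)
    print(z,"pv",pv,"miss",e,"obs",obs(z))
    print(" need s,t",np.arctan2(d[1],d[0])+np.pi/2-z[2],np.arcsin(-d[2]/np.linalg.norm(d)))
```

```text
[ 0.5935  0.0026 -0.1395  0.307  -0.079   0.0606  0.6898 -0.3869  0.1535
  0.3942  0.2989] pv [0.5935 0.0026 0.27  ] miss [-0.0043 -0.0032  0.0065] obs [0.4071 0.2536 1.0167 0.0445 0.3341 0.0761]
 need s,t 0.3818900689351459 0.2825881514689728
[ 0.5935  0.0026 -0.1395  0.307  -0.079   0.0606  0.6913 -0.3848  0.1579
  0.3942  0.2989] pv [0.5935 0.0026 0.27  ] miss [-0.0021 -0.0037  0.01  ] obs [0.4071 0.2536 1.0167 0.0445 0.3341 0.0761]
 need s,t 0.3868140131955605 0.27361564613338635
[ 0.5935  0.0026 -0.1395  0.307  -0.079   0.0606  0.6924 -0.3834  0.1606
  0.3942  0.2989] pv [0.5935 0.0026 0.27  ] miss [-0.0006 -0.004   0.0122] obs [0.4071 0.2536 1.0167 0.0445 0.3341 0.0761]
 need s,t 0.3902758285814092 0.26800311393978105
```

Run:
```python
from fit import *
s0=robot.get_state();T=campose("wrist",s0);im=viewer.snapshot("wrist");cv2.imwrite("L2_wrist.png",im)
pv=full(p)["pv"]
for t in(.268,.299):
    H=headR(p[2],.39,t); e=proj("wrist",pv+H.apply([-.15,0,0]),T)[0]; print(t,"ball px",e)
g=cv2.cvtColor(im,cv2.COLOR_BGR2GRAY);e=e.astype(int)
y0,x0=e[1]-45,e[0]-45
m=(g[y0:y0+90,x0:x0+90]<60).astype(np.uint8)
print(x0,y0);print("\n".join("".join(".#"[v] for v in r[::2]) for r in m[::2]))
sc=cv2.cvtColor(cv2.imread("L2_scene.png"),cv2.COLOR_BGR2GRAY)
b=sc[160:190,370:400]; print("scene@370,160"); print("\n".join("".join(".#"[int(v<45)] for v in r) for r in b))
```

```text
0.268 ball px [323.601  194.8877]
0.299 ball px [323.6831 196.2039]
278 151
.............................................
.............................................
.............................................
.............................................
.............................................
.............................................
.............................................
.............................................
.............................................
.............................................
.............................................
.............................................
.............................................
.............................................
.............................................
...................#######...................
..................#########..................
.................###########.................
................#############................
................##############...............
...............###############...............
...............###############...............
............
[... 1289 characters left out ...]
..................
..............................
..............................
..............................
...........######.............
..........#########...........
.........##########...........
.........###########..........
.........###########..........
.........###########..........
.........###########..........
.........###########..........
.........##########...........
..........########............
............####..............
..............................
..............................
..............................
..............................
..............................
..............................
..............................
..............................
```

Run:
```python
import cv2
for n in("scene0_raw.png","L2_scene.png"):
    im=cv2.imread(n); s=cv2.cvtColor(im,cv2.COLOR_BGR2HSV)[...,1]; y0=165 if n[0]=="s" else 182
    print(n,"x from 258, y from",y0)
    for y in range(y0,y0+32): print(y,"".join(".#"[int(v<70)] for v in s[y,258:330]))
```

```text
scene0_raw.png x from 258, y from 165
165 ################################........................................
166 ###############################................................###.#....
167 ##############################...............................######.....
168 ##############################..............................#########...
169 .############################...............................#########...
170 ..##########################................................#########...
171 ....######################..........#############...........#########...
172 .....###################.......##########################.###########...
173 .....##################.#.###########################################...
174 ....####################################################################
175 ....####################################################################
176 ...#####################################################################
177 ...#####################################################################
178 ...######################################################
[... 3201 characters left out ...]
####...
205 ........#######....................#################.########..######..#
206 ............................................#####......##.......#.##....
207 ..............................................###..............#..#.....
208 ..............................................#####..........#....#.....
209 .............................................###########...#............
210 .............................................###########.#..............
211 ............................................#############..........#..#.
212 ............................................###############.......###...
213 ...........................................#################....#####...
```

Request:
move_arm(deltas=[0,0,0.04,0,0,0,0,0,0.04,0,0,0,0,0,0.04,0,0,0,0,0,0.03,0,0,0,0,0,0,0,0,0,0,0,0,0,0,0])

```text
time_s: 12.35
tcp_pos: [0.5545, 0.1509, 0.2838]
orientation: [3.115, -0.326, 1.87]
wrist_force: [0.9, -1.0, 0.2]
gripper_width: 0.0556
finger_force: 0.0
```

Request:
move_arm(deltas=[0,0,0,0,0,0,0,0,0,0,0,0,0,0,0,0,0,0,0,0,0,0,0,0,0,0,0,0,0,0,0,0,0,0,0,0,-0.0004,0,0.0017,0,-0.65,0,-0.0004,0,0.0017,0,-0.65,0,0,0,0,0,0,0,0,0,0,0,0,0,0,0,0,0,0,0], gripper=15, grip_force=30)

```text
time_s: 13.72
tcp_pos: [0.554, 0.1513, 0.2791]
orientation: [3.117, -0.304, 1.869]
wrist_force: [1.4, 0.2, -0.2]
gripper_width: 0.026
finger_force: 29.4
```

Request:
move_arm(deltas=[0,0,0,0,0,0,0,0,0,0,0,0,0,0,0,0,0,0,0,0,0,0,0,0,0,0,-0.03,0,0,0,0,0,-0.04,0,0,0,0,0,-0.04,0,0,0,0,0,-0.04,0,0,0,0,0,0,0,0,0,0,0,0,0,0,0], gripper=65)

```text
time_s: 14.98
tcp_pos: [0.5634, 0.1073, 0.4215]
orientation: [3.118, -0.304, 1.869]
wrist_force: [0.3, 0.0, 0.1]
gripper_width: 0.0558
finger_force: 0.0
```

```bash
cat > m3.py <<'E'
from fit import *
import sys
n=sys.argv[1]
sc=viewer.snapshot("scene");cv2.imwrite(n+"_scene.png",sc)
def ball(im):
    g=cv2.cvtColor(im,cv2.COLOR_BGR2GRAY)[160:205,366:402]
    k,l,st,ce=cv2.connectedComponentsWithStats((g<45).astype(np.uint8)); i=1+np.argmax(st[1:,4]); return ce[i]+[366,160],st[i,4]
print("old",ball(cv2.imread("L2_scene.png")),"new",ball(sc))
s=cv2.cvtColor(sc,cv2.COLOR_BGR2HSV)[...,1]
for y in range(184,210): print(y,"".join(".#"[int(v<70)] for v in s[y,258:300]))
E
python3 m3.py L3
```

```text
old (array([383.8137, 175.8627]), np.int32(102)) new (array([384.1717, 177.1414]), np.int32(99))
184 ..........................################
185 ........................##################
186 ......................####################
187 ..................########################
188 ...........###############################
189 .......###################################
190 .....#####################################
191 .....#####################################
192 .....#####################################
193 .....#####################################
194 .....#####################################
195 ....######################################
196 .....#####################################
197 .....#####################################
198 .....#####################################
199 .....#####################################
200 .....#####################################
201 ......####################################
202 ......####################################
203 .......##############.#...################
204 ........#######................###########
205 .....................................#####
206 ..........................................
207 ..........................................
208 ..........................................
209 ..........................................
```

Aim is corrected: the ball–nozzle line now passes within about 1.5 px of the pins in the scene image. Next is the dial: go above the paddle with the fingers shut.

Request:
move_arm(deltas=[0,0,0,0,-8.7,0,0,0,0,0,-8.7,0,-0.0122,-0.0328,0,1.4,0,0,-0.0122,-0.0328,0,0,0,0,-0.0122,-0.0328,0,0,0,0,-0.0122,-0.0328,0,0,0,0,0,0,0,0,0,-9.3,0,0,0,0,0,-9.3,0,0,0,0,0,-9.3,0,0,0,0,0,-9.3,0,0,0,0,0,-9.3,0,0,0,0,0,-9.3,0,0,0,0,0,-9.3,0,0,0,0,0,0,0,0,0,0,0,0], gripper=0)

```text
time_s: 16.9
tcp_pos: [0.4517, 0.023, 0.4211]
orientation: [-3.141, -0.002, 2.996]
wrist_force: [-0.2, 0.3, 0.4]
gripper_width: 0.0003
finger_force: 0.0
```

Run:
```python
from fit import *
s0=robot.get_state();T=campose("wrist",s0);print(s0["time_s"],s0["tcp_pos"],s0["orientation"],s0["q"],s0["gripper_width"])
im=viewer.snapshot("wrist");cv2.imwrite("L4_wrist.png",im)
P=full(p);print("press",P["press"],"px",proj("wrist",P["press"],T),"end px",proj("wrist",P["pend"],T))
o=P["pv"]*[1,1,0];D=R.from_euler("z",p[2]).apply
for n,a in dict(endL=(-.159,.016,.09),endR=(-.159,-.016,.09)).items(): print(n,proj("wrist",o+D(a),T))
for z in(-.009,.022): print("tip",z,proj("wrist",s0["tcp_pos"]+[0,0,-z],T))
g=cv2.cvtColor(im,cv2.COLOR_BGR2GRAY); e=proj("wrist",P["pend"],T)[0].astype(int)
y0,x0=max(0,e[1]-60),e[0]-70
print(x0,y0)
for y in range(y0,min(400,y0+140),3): print(y,"".join("#" if v<50 else("+" if v<90 else ".") for v in g[y,x0:x0+140:2]))
```

```text
16.9 [0.4517 0.023  0.4211] [-3.1415 -0.0024  2.9962] [ 0.0253  0.0598  1.4192  0.0003  1.6649 -1.4001] 0.0002920986636785655
press [0.4532 0.0218 0.0812] px [[319.8422 155.2248]] end px [[319.7093 145.9955]]
endL [[330.3627 145.1554]]
endR [[309.0524 145.3389]]
tip -0.009 [[318.7176 269.1278]]
tip 0.022 [[319.1355 242.3407]]
249 85
85 ......................................................................
88 ......................................................................
91 ......................................................................
94 ......................................................................
97 ......................................................................
100 ......................................................................
103 ......................................................................
106 ......................................................................
109 ......................................................................
112 ......................................................................
115 ................
[... 2054 characters left out ...]
+++.++++++++++++.........
199 ...###++++.++++++++..+++.+.++++++++++++++++++++++++++++++++++.........
202 +..###+....++++++++++++++.++++++++++..++++++++++.+.++++++++++.........
205 +..+##+....+++++++++++.+++++++++++++..+++++++++++++++++++++++.........
208 #..+##+.....++++++++++++.+++++++++++..+++++++++++++++++++++++.........
211 #+.+##+....++++++++++.+.++.+++++++++..++++++++++++++.+++++++..........
214 #+.+##+.....++++++++.+.+.+++++++++++++++++++++++++++++++++++..........
217 ##++##++++++++++++++.+++.+++++++++++++++++++++++++++++++++++..........
220 ###+##+++++++++++++.++++.+++++++++++++++++++++++++++++++++++..........
223 ######++++++++++++.+++.+++..++++++.......+++++++++++++++++++..........
```

Request:
move_arm(deltas=[0,0.0015,0.05,0,0,0,0,0,0.05,0,0,0,0,0,0.05,0,0,0,0,0,0.05,0,0,0,0,0,0.05,0,0,0,0,0,0.046,0,0,0,0,0,0,0,0,0,0,0,0,0,0,0])

```text
time_s: 17.95
tcp_pos: [0.4532, 0.0245, 0.1272]
orientation: [3.141, 0.002, 2.998]
wrist_force: [0.1, 0.7, 1.5]
gripper_width: -0.0002
finger_force: 0.0
```

Request:
move_arm(deltas=[0,0,0.008,0,0,0,0,0,0.008,0,0,0,0,0,0,0,0,0])

```text
time_s: 18.32
tcp_pos: [0.4515, 0.0244, 0.1095]
orientation: [-3.142, -0.002, 2.998]
wrist_force: [-0.2, 0.5, -0.9]
gripper_width: 0.0
finger_force: 0.0
```

Request:
move_arm(deltas=[0,0,0.006,0,0,0,0,0,0.006,0,0,0,0,0,0,0,0,0])

```text
time_s: 18.7
tcp_pos: [0.4515, 0.0244, 0.0971]
orientation: [-3.141, -0.002, 2.998]
wrist_force: [-0.5, -0.6, 0.6]
gripper_width: -0.0002
finger_force: 0.0
```

Request:
move_arm(deltas=[0,0,0.006,0,0,0,0,0,0.006,0,0,0,0,0,0,0,0,0])

```text
time_s: 19.08
tcp_pos: [0.4525, 0.0244, 0.0858]
orientation: [3.141, 0.0, 2.998]
wrist_force: [1.2, -0.2, 4.2]
gripper_width: 0.0
finger_force: 1.6
```

Request:
move_arm(deltas=[0,0,0.004,0,0,0,0,0,0.004,0,0,0,0,0,0,0,0,0])

```text
time_s: 19.45
tcp_pos: [0.4525, 0.0245, 0.078]
orientation: [3.141, 0.0, 2.998]
wrist_force: [2.2, 0.7, 5.4]
gripper_width: 0.0001
finger_force: 2.7
```

Request:
move_arm(deltas=[0,0,0.005,0,0,0,0,0,0.005,0,0,0,0,0,0,0,0,0])

```text
time_s: 19.82
tcp_pos: [0.4502, 0.0246, 0.0673]
orientation: [-3.141, -0.005, 2.998]
wrist_force: [-3.3, 1.1, 5.0]
gripper_width: -0.0
finger_force: 2.2
```

Request:
move_arm(deltas=[0,0,0.005,0,0,0,0,0,0.005,0,0,0,0,0,0,0,0,0])

```text
time_s: 20.2
tcp_pos: [0.4499, 0.0246, 0.0575]
orientation: [-3.141, -0.005, 2.998]
wrist_force: [-5.0, 3.1, 8.1]
gripper_width: -0.0005
finger_force: 4.3
```

Request:
move_arm(deltas=[0,0,0.004,0,0,0,0,0,0.004,0,0,0,0,0,0,0,0,0])

```text
time_s: 20.58
tcp_pos: [0.4502, 0.0246, 0.0499]
orientation: [-3.141, -0.004, 2.998]
wrist_force: [-5.1, 1.1, 9.3]
gripper_width: 0.0
finger_force: 5.1
```

Request:
move_arm(deltas=[0,0,0.002,0,0,0,0,0,0,0,0,0,0,0,0,0,0,0])

```text
time_s: 20.95
tcp_pos: [0.4504, 0.0245, 0.048]
orientation: [-3.141, -0.004, 2.998]
wrist_force: [-3.9, 0.4, 8.7]
gripper_width: -0.0004
finger_force: 4.7
```

Request:
move_arm(deltas=[0,0,0.002,0,0,0,0,0,0,0,0,0,0,0,0,0,0,0])

```text
time_s: 21.32
tcp_pos: [0.4508, 0.0245, 0.046]
orientation: [-3.142, -0.003, 2.998]
wrist_force: [-3.7, 1.4, 7.1]
gripper_width: 0.0003
finger_force: 4.1
```

Request:
move_arm(deltas=[0,0,0.0015,0,0,0,0,0,0,0,0,0,0,0,0,0,0,0])

```text
time_s: 21.7
tcp_pos: [0.4511, 0.0245, 0.0446]
orientation: [-3.142, -0.002, 2.998]
wrist_force: [-3.0, 2.0, 7.3]
gripper_width: -0.0001
finger_force: 4.0
```

Request:
move_arm(deltas=[0,0,0.0015,0,0,0,0,0,0,0,0,0,0,0,0,0,0,0])

```text
time_s: 22.08
tcp_pos: [0.4515, 0.0244, 0.0431]
orientation: [-3.141, -0.002, 2.998]
wrist_force: [-1.4, -0.3, 6.7]
gripper_width: 0.0001
finger_force: 3.4
```

Request:
move_arm(deltas=[0,0,0.0015,0,0,0,0,0,0,0,0,0,0,0,0,0,0,0])

```text
time_s: 22.45
tcp_pos: [0.4518, 0.0244, 0.0418]
orientation: [-3.142, -0.001, 2.998]
wrist_force: [-2.0, 0.6, 7.4]
gripper_width: -0.0003
finger_force: 4.2
```

Request:
move_arm(deltas=[0,0,0.0015,0,0,0,0,0,0,0,0,0,0,0,0,0,0,0])

```text
time_s: 22.82
tcp_pos: [0.4523, 0.0243, 0.0406]
orientation: [3.142, 0.0, 2.998]
wrist_force: [-1.8, -0.7, 10.4]
gripper_width: -0.0002
finger_force: 4.8
```

Run:
```python
from fit import *
s0=robot.get_state();T=campose("wrist",s0);print(s0["wrist_force"],s0["time_s"])
o=full(p)["pv"]*[1,1,0];D=R.from_euler("z",p[2]).apply
im=viewer.snapshot("wrist");sd=viewer.snapshot("side");cv2.imwrite("L5_wrist.png",im)
for th in(.56,.7,.84,.91):
    a=.419-th
    for r,v in((.069,.0),(.069,.0035),(.069,-.0035)):
        h=-.095-r*np.cos(a)+v*np.sin(a);z=.06+r*np.sin(a)+v*np.cos(a)
        print(th,v,proj("wrist",o+D((h,0,z)),T)[0],proj("wrist",o+D((h,.016,z)),T)[0])
g=cv2.cvtColor(im,cv2.COLOR_BGR2GRAY)
for y in range(150,300,3): print(y,"".join("#" if v<30 else("+" if v<55 else("-" if v<90 else ".")) for v in g[y,250:392:2]))
```

```text
[-1.8229 -0.7044 10.3966] 22.825
0.56 0.0 [313.2624 233.4896] [347.0269 233.2917]
0.56 0.0035 [313.0668 235.5337] [347.6245 235.3317]
0.56 -0.0035 [313.4492 231.5372] [346.4561 231.3432]
0.7 0.0 [313.7709 229.6208] [345.5067 229.4339]
0.7 0.0035 [313.5898 230.4765] [346.036  230.2856]
0.7 -0.0035 [313.9443 228.8018] [345.0001 228.6187]
0.84 0.0 [314.2394 228.7075] [344.1681 228.531 ]
0.84 0.0035 [314.0738 228.5571] [344.6303 228.3769]
0.84 -0.0035 [314.3984 228.8518] [343.7244 228.6789]
0.91 0.0 [314.458  229.2134] [343.565  229.0418]
0.91 0.0035 [314.3003 228.6221] [343.9949 228.4469]
0.91 -0.0035 [314.6097 229.7817] [343.1519 229.6136]
150 .......................................................................
153 .......................................................................
156 .......................................................................
159 .......................................................................
162 .......................................................................
165 ......................................................................
[... 2645 characters left out ...]
................
273 ------------------+#########------+##+------+######-...................
276 ------------------+########+------+##+------+######-...................
279 ------------------+########+------+##+------+######+...................
282 ------------------+########+------+###------+#######-..................
285 ------------------+########+------+###-------#######-..................
288 ------------------+########+--....+###------+#######+..................
291 ------------------############+---+###---+##########+..................
294 -----------------+##############++####-+##############-................
297 ----------------+################+####+################-...............
```

Request:
move_arm(deltas=[0,0,0,0,0,0,0,0,0,0,0,0,0,0,0,0,0,0,0,0,0,0,0,0,0,0,0,0,0,0,0,0,0,0,0,0,0,0,0,0,0,0,0,0,0,0,0,0,0,0,0,0,0,0,0,0,0,0,0,0,0,0,0,0,0,0,0,0,0,0,0,0,0,0,0,0,0,0,0,0,0,0,0,0,0,0,0,0,0,0,0,0,0,0,0,0,0,0,0,0,0,0,0,0,0,0,0,0,0,0,0,0,0,0,0,0,0,0,0,0])

```text
time_s: 25.42
tcp_pos: [0.4523, 0.0243, 0.0406]
orientation: [3.142, 0.0, 2.998]
wrist_force: [-1.8, -0.8, 10.7]
gripper_width: -0.0001
finger_force: 4.8
```

Run:
```python
from fit import *
s0=robot.get_state();print(s0["wrist_force"],s0["tcp_pos"],s0["time_s"])
sc=viewer.snapshot("scene");cv2.imwrite("L6.png",sc)
a=cv2.imread("L3_scene.png")
for n,(y,x) in dict(head=(slice(165,215),slice(258,395)),brush=(slice(195,240),slice(95,195))).items():
    print(n,np.abs(a[y,x].astype(int)-sc[y,x]).mean(), cv2.phaseCorrelate(np.float64(a[y,x].mean(2)),np.float64(sc[y,x].mean(2))))
b=cv2.imread("scene0_raw.png");y,x=slice(195,240),slice(95,195);print(cv2.phaseCorrelate(np.float64(b[y,x].mean(2)),np.float64(sc[y,x].mean(2))))
def ball(im):
    g=cv2.cvtColor(im,cv2.COLOR_BGR2GRAY)[160:205,366:402]
    k,l,st,ce=cv2.connectedComponentsWithStats((g<45).astype(np.uint8)); i=1+np.argmax(st[1:,4]); return ce[i]+[366,160],st[i,4]
print(ball(a),ball(sc))
```

```text
[-1.8289 -0.764  10.6885] [0.4523 0.0243 0.0406] 25.425
head 10.881216545012165 ((0.06162027155093597, 0.03513283203936979), 0.5336935887326651)
brush 21.648518518518518 ((0.06478576296537142, 0.48254920049574324), 0.8203139943482665)
((0.021794639283626793, 0.5154036387011907), 1.0090317614208872)
(array([384.1717, 177.1414]), np.int32(99)) (array([384.0693, 177.1386]), np.int32(101))
```

```bash
python3 -c "
from bench import robot
print(robot.sign_off())"
```

```text
the job is handed in; nothing more can be done
None
```

I aimed the dryer head at the middle of the brush pins (by image measurement, within about 10 mm), let go of it, then pressed the speed dial to the third click, held it for over 2.5 s, and signed off at about 25 s still holding it; I judged the click from the paddle's position and the press force, not from a dial reading.

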